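# Open the specimen transfer box for loading and hold its gate

### The job

Push the blue tube rack square and flush into the inside corner of the dark steel fence. Then unlatch the white transfer box by squeezing the yellow catch fully home and after it the red one, take the gate's upright post and swing the green gate out past its detent until it stands wide, about square to the box. Finish still holding the gate wide by its post, so that a colleague can load the rack; leave everything else on the desk where it is.

Things in the scene. Friction and masses are not known exactly. Their poses are not given: they have to be found in the camera images.
- rack: blue tube rack with eight capped sample tubes fixed in it, loose on the desk, about 0.4 kg. Block 110 mm (its x) by 70 mm (its y) by 45 mm high; the tube caps reach 75 mm high but stand 10 mm or more inside the block's sides. Origin: centre of its underside. It starts 20 to 55 mm out of the fence corner along each fence axis and turned by up to 0.3 rad.
- fence: fixed L-shaped dark steel fence, 30 mm high, 12 mm thick. Origin: the inside corner, on the desk. Far wall: inner face at its x = 0, from y = 0 to -160 mm. Left wall: inner face at its y = 0, from x = 0 to -180 mm. The rack belongs on the -x, -y side, its long side along the left wall: square and flush its centre is at x = -55 mm, y = -35 mm. Push it toward the fence's +x and +y.
- transfer_box: fixed white specimen transfer box, 200 mm deep (x), 260 mm wide (y), roof top 110 mm high, with a 6 mm thick sill reaching 70 mm out in front and a 30 mm high black carrying handle on the roof at x = +45 mm. Origin: centre of the box's underside; front face at its x = -100 mm. The green gate hangs in front of the front face.
- yellow_catch: base of the yellow catch (the first), fixed on the box's roof 70 mm in front of the box's centre, 65 mm to one side (the two may be swapped), axes parallel to the box's. Origin: on the roof, centre of its 8 mm plate. Two yellow fins, 26 mm wide (x), 8 mm thick (y), tops 42 mm above the roof: one fixed at y = +22 mm; the other, at y = -22 mm, slides to +y when the pair is squeezed.
- red_catch: base of the red catch (the second); the same in red, on the other side. For either: 52 mm over both fins at rest; fully squeezed 38 mm, from y = -12 to +26 mm.
- yellow_tab (a joint): travel of the yellow catch's sliding fin, in m: 0 latched, 0.014 fully squeezed (against its stop). Starts below 0.003. Takes about 4 N, stays where it is left. The gate is blocked by the catch's hooked bolt until the travel passes about 0.009.
- red_tab (a joint): the same for the red catch.
- yellow_tab_fin (a point): centre of the yellow catch's sliding fin, 25 mm above the roof, moves with it.
- red_tab_fin (a point): centre of the red catch's sliding fin.
- gate (a joint): gate angle in rad: 0 shut, growing as it swings out toward the box's -x, hard stop at 1.75. A spring always pulls it shut (about 2 N felt at the post when wide); a ball detent on the sill must be overcome near 0.8 (about 3 to 5 N more at the post). Let go, it falls back to the detent or shuts.
- gate_hinge (a point): point on the gate's upright hinge axis, on the desk plane; the axis lies at x = -110 mm, y = -115 mm of the box. Seen from above the gate opens counter-clockwise. Its axes turn with the gate: y runs along the gate from hinge to free edge (200 mm), -x points out of its front. Gate panel 10 mm thick, top at 105 mm.
- gate_post: the gate's handle: an upright black round post, 16 mm diameter, with orange top, carried 45 mm in front of the gate and 150 mm from the hinge along it (gate frame x = -45 mm, y = 150 mm). Origin: on the post's axis, 140 mm above the desk; the post's top is 166 mm up, its free length goes down to 94 mm, where a bracket joins it to the gate.
- phone: bystander: off-white desk telephone, 190 x 170 x 75 mm. Leave it alone. Origin at the underside, as for all the bystanders.
- mug: bystander: blue mug, 80 mm wide, 90 mm high.
- sanitiser: bystander: clear hand sanitiser bottle with blue cap, 60 mm wide, 160 mm high.
- stapler: bystander: red and black stapler, 130 x 35 x 48 mm.
- mouse: bystander: black computer mouse on a yellow mat, 110 x 60 x 35 mm.
- tape: bystander: roll of orange tape lying flat, 76 mm wide, 22 mm high.
- tissues: bystander: blue packet of tissues, 180 x 100 x 70 mm.

How it is judged:
By the outcome, as a careful person would: the job done as asked, in the order asked, and still so for the second after the job is handed in, while the arm keeps its last pose, push and grip.
It also fails if it takes over 72 s, if anything falls off the work surface, if the arm or the gripper's body presses on something with over 40 N, if the wrist force passes 120 N, or if a joint passes its speed limit or range.

### The arm

A 7-joint arm with a two-finger parallel gripper is mounted at the origin on the work surface. World frame = base frame: x ahead of the robot, y to its left, z up, the work surface at z = 0. Lengths are in m, angles in rad, forces in N, time in s.
With the tool pointing down it reaches from about 0.425 to 0.95 m from the base axis. Payload 16.7 kg.
Tool frame: the origin (TCP) lies midway between the tips of the shut fingers; the grasp point (between the pads) lies behind it (grip_depth is the z of the grasp point in the tool frame, in m); z points along the fingers, y is the line along which they close (so a half turn about z gives the same grasp; the last joint's range is limited). The gripper opens to 94 mm and grips with 3 to 60 N. Pads are 16 mm wide; open, the fingers measure 119 mm over their backs; the gripper's body (75 mm by 177 mm) begins 78 mm behind the grasp point.
Start: joints at [-1.415, 0.426, 0.074, 1.606, -0.034, 1.111, -0.067], TCP at [0.203, 0.644, 0.205] pointing down, gripper open.
Joint ranges: [-2.85, 2.85], [-0.5, 2.14], [-1.23, 1.37], [0.21, 2.46], [-1.02, 4.16], [0.16, 2.05], [-2.73, 2.73]. Speed limits (rad/s): [1.89, 1.89, 2.39, 2.39, 3.01, 3.01, 3.01].

### API

Orientations are given as a rotation vector (axis times angle).
In Python, from cell import observe, get_image, get_calibration, finish_job, grip_depth gives the robot as it stands. The module is installed in compiled form; this text tells all that it offers.
- The arm moves only by the tool drive_tool, never from a script. Its arguments are lists of equal length, an entry for each row: "dr": the turn, a rotation vector about the tool's x, y, z in rad, a list of three; "offset": the shift along the tool's x, y, z in mm, a list of three; "fingers": the closure in counts, from 0 (fully open) to 255 (shut). In form: {"dr": [[wx, wy, wz], ...], "offset": [[tx, ty, tz], ...], "fingers": [fingers, ...]}. A call has 1 to 12 rows; each row shifts and turns the commanded pose from where the row before left it, along the tool's axes as they then stand; what a row does not reach is not made up. A row lasts 1/8 s, in which the tool goes at most 62.5 mm and 10.7 degrees, less where a joint would pass 70% of its speed; a pose out of reach is approached as far as the arm can. A call with a gripper value outside its range is refused whole. The fingers move at their own pace and stop on an object; "newtons" is the grip in N (left out, the last holds). Time passes only in rows, so rows that do not move let the fingers close. It gives the time, the measured TCP pose, the force, the opening and the grip force at its end, in the units of the state.
- observe(): the state, without advancing time (a new reading comes with each control period).
- get_image(name): name is "scene" or "top" or "wrist"; returns the picture (384x512x3 uint8, red, green, blue); there is no depth.
- get_calibration(name): a dict with "intrinsics" (3x3 intrinsics, pixels), "R" (3x3) and "t" (3): a world point X has camera coordinates R X + t. Camera axes: x right, y down, z forward; pixel columns grow to the right and rows downward; lengths in m; the calibration is good to about 2 mm. A picture is of the moment at which its call begins: read the wrist's pose just before it. get_calibration takes no time and is no camera call; for the wrist camera it gives the pose at the moment of the call.
- finish_job(): hands the job in; it is judged then, once.
The state is a dict: "time": time; "joint_positions": joint angles; "joint_velocities": joint speeds; "tau": joint torques, N m; "ee_pos": TCP position; "orientation": TCP orientation; "ft_force": force on the tool from outside, world axes, zero at the start; "torque": the same for the moment, N m; "finger_gap": finger opening in m; "grip_force": force on a finger pad.
Only numpy, scipy, OpenCV 4.12 (cv2) and the standard library are available. Lean on these libraries where they do the work, as an engineer would, in place of code of your own. Each camera call takes 0.05 s, during which the arm holds its last target. There are 200 camera calls.

## Working session

There is one attempt and no reset: what is moved stays moved. The work goes in short steps, Python scripts to look and compute and a tool call to move; the robot and the scene stay as the last step left them, time stands still between calls to the robot, and variables do not carry over. Pictures are saved under pics/ and viewed, at most 10 in all, crops included, and the job is handed in when it is done.

Besides the shell and the picture viewer there is one more tool, called by a JSON object that holds its "method" and its "body". drive_tool: Moves the arm, as the interface text tells. Its arguments: {"type":"object","properties":{"dr":{"type":"array","items":{"type":"array","items":{"type":"number"}}},"offset":{"type":"array","items":{"type":"array","items":{"type":"number"}}},"fingers":{"type":"array","items":{"type":"number"}},"newtons":{"type":"number"}},"required":["dr","offset","fingers"]}

```bash
mkdir -p pics; python3 - <<'E'
from cell import *
import cv2
s=observe();print({k:(v if not hasattr(v,'round') else v) for k,v in s.items()},grip_depth if not callable(grip_depth) else grip_depth())
for n in("scene","top"):
    im=get_image(n);c=get_calibration(n);print(n,c)
    cv2.imwrite(f"pics/{n}0.png",im[:,:,::-1])
    cv2.imwrite(f"pics/{n}0b.png",cv2.resize(im[:,:,::-1],(800,600),interpolation=cv2.INTER_CUBIC))
E
```

```text
{'time': 0.0, 'joint_positions': array([-1.41549382,  0.42674512,  0.07383753,  1.6065924 , -0.03407079,
        1.11077189, -0.06711055]), 'joint_velocities': array([ 0.00132702, -0.00045266, -0.00019582, -0.00015136,  0.00023575,
       -0.00023976,  0.00288019]), 'tau': array([-1.05017421e-03, -9.35798335e+01,  3.66608597e+00, -4.54209316e+01,
       -4.87921515e-02,  1.99477718e-02,  1.07063813e-04]), 'ee_pos': array([0.2024734 , 0.6434738 , 0.20477291]), 'orientation': array([-4.76945481e-01, -3.10509918e+00,  1.97249101e-03]), 'ft_force': array([-0.31464568,  1.00300273,  0.09096982]), 'torque': array([-0.01428596,  0.01927582,  0.02654161]), 'grip_force': 0.0, 'finger_gap': 0.09421480146626904} -0.0188
scene {'intrinsics': array([[404.07611536,   0.        , 256.55410565],
       [  0.        , 404.07611536, 191.64668673],
       [  0.        ,   0.        ,   1.        ]]), 'R': array([[-0.24364635,  0.96975711, -0.01440834],
       [ 0.80839398,  0.19485192, -0.55545648],
       [-0.53585038, -0.14698256, -0.83142077]]), 't': array([ 0.12345745, -0.34460813,  1.72481904])}
top {'intrinsics': array([[492.51818407,   0.        , 261.08614229],
       [  0.        , 492.51818407, 192.75409917],
       [  0.        ,   0.        ,   1.        ]]), 'R': array([[ 1.01245916e-02, -9.99948516e-01,  6.76105951e-04],
       [-9.91964806e-01, -1.01290223e-02, -1.26107998e-01],
       [ 1.26108354e-01,  6.06118664e-04, -9.92016288e-01]]), 't': array([-1.18458380e-03,  5.03208802e-01,  1.85593844e+00])}
```

View pics/top0b.png

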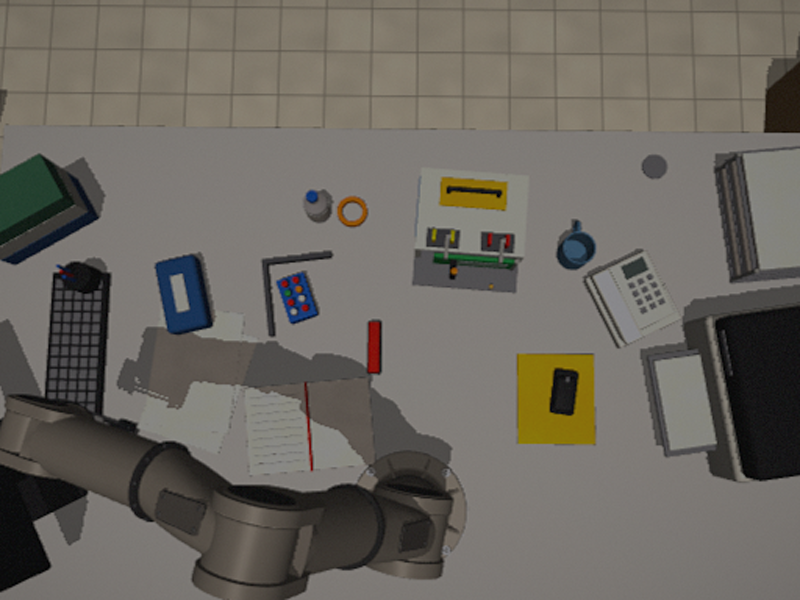

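View pics/scene0b.png

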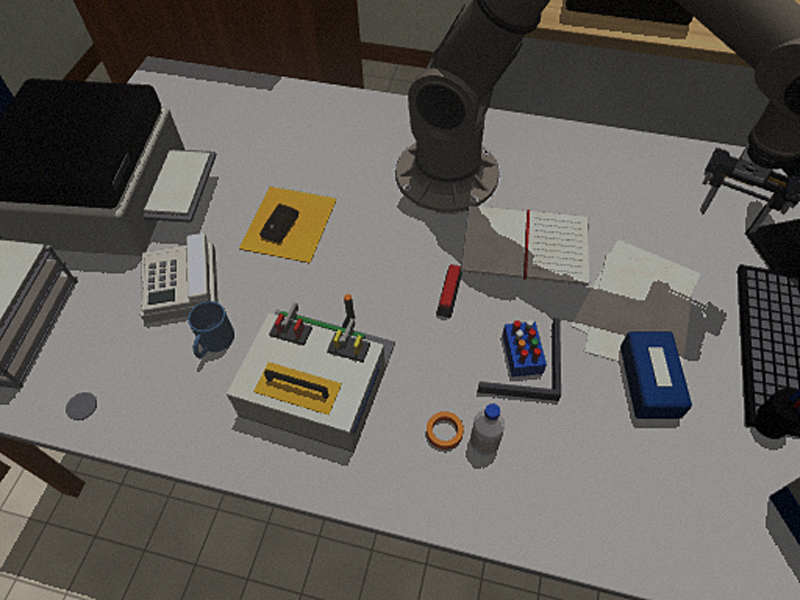

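The top view shows the fence's inner corner near (271,262), the rack near (297,297), the box near (472,213) with yellow on the left and red on the right, and the post at (453,271), all in the 800x600 picture. I'll enlarge that area.

```bash
python3 - <<'E'
import cv2
im=cv2.imread("pics/top0.png")[98:218,150:346]
cv2.imwrite("pics/crop.png",cv2.resize(im,None,fx=4,fy=4,interpolation=cv2.INTER_CUBIC))
E
```

```text
(no output)
```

View pics/crop.png

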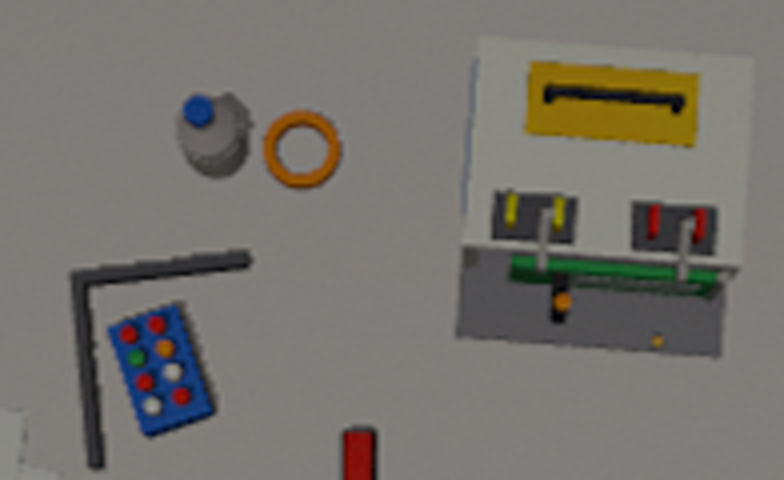

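```bash
cat > h.py <<'E'
import numpy as np
from scipy.optimize import least_squares
from cell import get_calibration
def proj(c,P):
    q=np.asarray(P,float)@c["R"].T+c["t"]; q=q@c["intrinsics"].T; return q[:,:2]/q[:,2:]
def ray(c,uv,z):
    d=c["R"].T@np.linalg.solve(c["intrinsics"],[*uv,1.]); o=-c["R"].T@c["t"]; return o+d*(z-o[2])/d[2]
def w(p,L):
    L=np.atleast_2d(np.array(L,float)); c,s=np.cos(p[2]),np.sin(p[2])
    return np.c_[p[0]+c*L[:,0]-s*L[:,1],p[1]+s*L[:,0]+c*L[:,1],L[:,2]]
def fit(c,L,uv,p0):
    r=least_squares(lambda p:(proj(c,w(p,L))-uv).ravel(),p0); return r.x,r.fun.reshape(-1,2).round(1)
E
python3 - <<'E'
from h import *
np.set_printoptions(suppress=True,precision=4)
c=get_calibration("top")
f=lambda a:np.array([150,98])+(np.array(a,float)+.5)/4-.5
print("fence",*fit(c,[[.012,.012,.03],[.012,-.16,.03],[0,-.16,.03],[-.18,0,.03],[-.18,.012,.03],[0,0,.03]],f([[71,271],[248,251],[251,264],[102,467],[90,468],[88,286]]),[.6,.3,0]))
print("rack",*fit(c,[[.055,.035,.045],[.055,-.035,.045],[-.055,-.035,.045],[-.055,.035,.045]],f([[108,326],[181,303],[214,409],[148,434]]),[.5,.3,0]))
print("box",*fit(c,[[.1,.13,.11],[.1,-.13,.11],[-.1,-.13,.11],[-.1,.13,.11]],f([[480,37],[755,57],[735,270],[462,245]]),[.7,-.1,0]))
for n,p,z in[("yL",(511,210),.152),("yR",(559,212),.152),("rL",(654,221),.152),("rR",(700,224),.152),("post",(562,302),.166)]: print(n,ray(c,f(p),z))
b=fit(c,[[.1,.13,.11],[.1,-.13,.11],[-.1,-.13,.11],[-.1,.13,.11]],f([[480,37],[755,57],[735,270],[462,245]]),[.7,-.1,0])[0]
print(w(b,[[-.07,.065+.022,.152],[-.07,.065-.022,.152],[-.07,-.065+.022,.152],[-.07,-.065-.022,.152],[-.155,.035,.166],[-.11,-.115,0]]))
E
```

```text
fence [0.5951 0.3527 0.1249] [[ 0.2  0.2]
 [ 0.3  0.2]
 [-0.1  0. ]
 [ 0.2  0.1]
 [ 0.1  0.2]
 [-0.6 -0.8]]
rack [0.511  0.2736 0.3511] [[ 0.4  0. ]
 [-0.5 -0.3]
 [ 0.5  0.2]
 [-0.5  0.1]]
box [ 0.71   -0.145  -0.0793] [[-0.4 -0.3]
 [-0.1  0.7]
 [ 1.1 -0.2]
 [-0.6 -0.2]]
yL [ 0.6444 -0.0536  0.152 ]
yR [ 0.643  -0.0972  0.152 ]
rL [ 0.6355 -0.1833  0.152 ]
rR [ 0.6332 -0.2249  0.152 ]
post [ 0.558  -0.0993  0.166 ]
[[ 0.6471 -0.0528  0.152 ]
 [ 0.6436 -0.0966  0.152 ]
 [ 0.6368 -0.1823  0.152 ]
 [ 0.6333 -0.2262  0.152 ]
 [ 0.5582 -0.0979  0.166 ]
 [ 0.5912 -0.2509  0.    ]]
```

{"method": "drive_tool", "body": {"dr": [[0,0,0],[0,0,0],[0,0,0],[0,0,0],[0,0,0],[0,0,0],[0,0,0],[0,0,0],[0,0,0],[0,0,0],[0,0,0],[0,0,0]], "offset": [[-36.8,-27.3,0],[-36.8,-27.3,0],[-36.8,-27.3,0],[-36.8,-27.3,0],[-36.8,-27.3,0],[-36.8,-27.3,0],[-36.8,-27.3,0],[-36.8,-27.3,0],[-36.8,-27.3,0],[-36.8,-27.3,0],[-36.8,-27.3,0],[-36.8,-27.3,0]], "fingers": [70,70,70,70,70,70,70,70,70,70,70,70], "newtons": 20}}

```text
time: 1.6
ee_pos: [0.5261, 0.1975, 0.2053]
orientation: [-0.477, -3.105, 0.0]
ft_force: [-0.0, 0.2, -0.0]
finger_gap: 0.0685
grip_force: 0.0
```

{"method": "drive_tool", "body": {"dr": [[0,0,0.1425],[0,0,0.1425],[0,0,0.1425],[0,0,0.1425],[0,0,0.1425],[0,0,0.1425],[0,0,0.1425],[0,0,0.1425],[0,0,0]], "offset": [[0,0,0],[0,0,0],[0,0,0],[0,0,0],[0,0,0],[0,0,0],[0,0,0],[0,0,0],[0,0,0]], "fingers": [70,70,70,70,70,70,70,70,70]}}

```text
time: 2.72
ee_pos: [0.5253, 0.1989, 0.2053]
orientation: [-2.076, -2.358, 0.001]
ft_force: [0.5, 0.7, -0.1]
finger_gap: 0.0681
grip_force: 0.0
```

```bash
cat >> h.py <<'E'
from scipy.spatial.transform import Rotation as Ro
from cell import observe
def togo(xyz,yaw):  # yaw: world angle of tool y; prints shift(mm) in current tool axes and turn
    s=observe(); R=Ro.from_rotvec(s["orientation"])
    y=np.array([np.cos(yaw),np.sin(yaw),0]); z=np.array([0,0,-1.]); T=Ro.from_matrix(np.c_[np.cross(y,z),y,z])
    print("t",round(s["time"],2),"pos",s["ee_pos"].round(4),"shift",(R.inv().apply(np.array(xyz)-s["ee_pos"])*1e3).round(1),"turn",(R.inv()*T).as_rotvec().round(3),"F",s["ft_force"].round(1),"gap",round(s["finger_gap"],4),"q",s["joint_positions"].round(2))
F=np.array([.5951,.3527,.1249]); B=np.array([.71,-.145,-.0793])
E
python3 - <<'E'
from h import *
from cell import get_image
import cv2
togo(w(F,[[-.088,-.145,.013]])[0],F[2])
c=get_calibration("wrist"); im=get_image("wrist"); np.save("w1.npy",np.r_[c["intrinsics"],c["R"],[c["t"]]])
cv2.imwrite("pics/w1.png",cv2.resize(im[:,:,::-1],(800,600),interpolation=cv2.INTER_CUBIC))
E
```

```text
t 2.73 pos [0.5253 0.1989 0.2053] shift [ -1.    0.5 192.3] turn [-0.     0.     0.002] F [ 0.5  0.7 -0.1] gap 0.0681 q [-0.9   0.26  0.51  1.89 -0.15  1.03 -0.2 ]
```

View pics/w1.png

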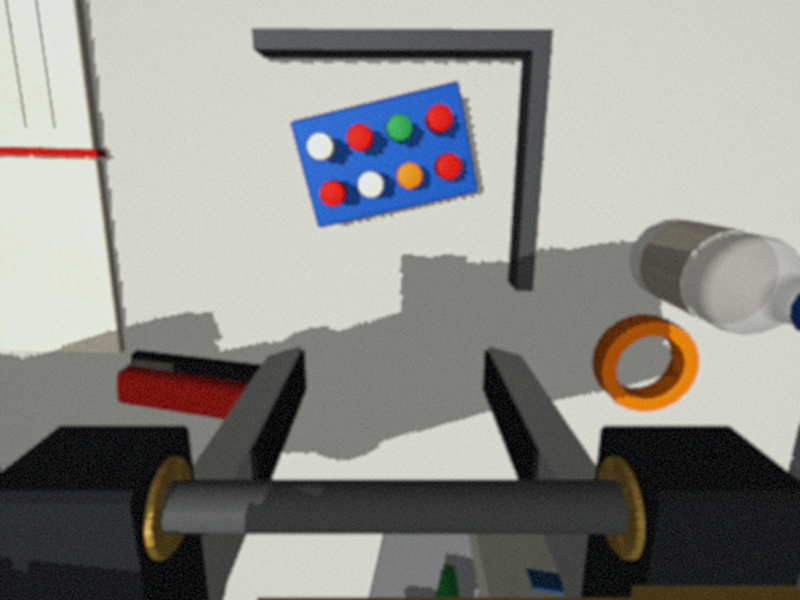

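The wrist view shows the left wall level (rows 30 to 30, columns 253 to 552), so the tool is square to the fence. The rack lies ahead of the fingers and the space below them is clear. Descend and push toward +y.

{"method": "drive_tool", "body": {"dr": [[0,0,0],[0,0,0],[0,0,0],[0,0,0],[0,0,0],[0,0,0],[0,0,0]], "offset": [[0,0,40],[0,0,40],[0,0,40],[0,0,40],[0,0,20],[0,0,12],[0,0,0]], "fingers": [70,70,70,70,70,70,70]}}

```text
time: 3.65
ee_pos: [0.5253, 0.1986, 0.0131]
orientation: [-2.076, -2.358, 0.001]
ft_force: [-0.9, -0.0, 0.3]
finger_gap: 0.068
grip_force: 0.0
```

{"method": "drive_tool", "body": {"dr": [[0,0,0],[0,0,0],[0,0,0],[0,0,0],[0,0,0],[0,0,0],[0,0,0],[0,0,0],[0,0,0],[0,0,0],[0,0,0],[0,0,0]], "offset": [[6,0,0],[6,0,0],[6,0,0],[6,0,0],[6,0,0],[6,0,0],[6,0,0],[6,0,0],[4,0,0],[4,0,0],[4,0,0],[0,0,0]], "fingers": [70,70,70,70,70,70,70,70,70,70,70,70]}}

```text
time: 5.15
ee_pos: [0.5179, 0.2588, 0.0135]
orientation: [-2.077, -2.357, -0.0]
ft_force: [-0.5, -0.1, -0.4]
finger_gap: 0.0685
grip_force: 0.0
```

```bash
python3 - <<'E'
from h import *
togo(w(F,[[-.088,-.078,.013]])[0],F[2])
E
```

```text
t 5.15 pos [0.5179 0.2588 0.0135] shift [5.6 0.3 0.5] turn [ 0.    -0.     0.001] F [-0.5 -0.1 -0.4] gap 0.0685 q [-0.88  0.55  0.4   1.99 -0.33  0.67 -0.15]
```

{"method": "drive_tool", "body": {"dr": [[0,0,0],[0,0,0],[0,0,0],[0,0,0]], "offset": [[2,0,0],[2,0,0],[2,0,0],[0,0,0]], "fingers": [70,70,70,70]}}

```text
time: 5.65
ee_pos: [0.5172, 0.2646, 0.0135]
orientation: [-2.077, -2.357, -0.0]
ft_force: [0.9, 0.2, 0.4]
finger_gap: 0.0685
grip_force: 0.2
```

{"method": "drive_tool", "body": {"dr": [[0,0,0],[0,0,0],[0,0,0]], "offset": [[1,0,0],[1,0,0],[0,0,0]], "fingers": [70,70,70]}}

```text
time: 6.02
ee_pos: [0.5169, 0.2662, 0.0135]
orientation: [2.077, 2.357, -0.0]
ft_force: [0.5, -2.1, 1.4]
finger_gap: 0.0681
grip_force: 1.2
```

{"method": "drive_tool", "body": {"dr": [[0,0,0],[0,0,0],[0,0,0]], "offset": [[1,0,0],[1,0,0],[0,0,0]], "fingers": [70,70,70]}}

```text
time: 6.4
ee_pos: [0.5168, 0.2663, 0.0135]
orientation: [2.078, 2.355, -0.003]
ft_force: [-0.3, -11.8, 6.4]
finger_gap: 0.0681
grip_force: 5.8
```

{"method": "drive_tool", "body": {"dr": [[0,0,0],[0,0,0],[0,0,0]], "offset": [[1,0,0],[1,0,0],[0,0,0]], "fingers": [70,70,70]}}

```text
time: 6.78
ee_pos: [0.5168, 0.2663, 0.0135]
orientation: [2.079, 2.353, -0.005]
ft_force: [0.7, -22.0, 11.2]
finger_gap: 0.0684
grip_force: 10.5
```

```bash
python3 - <<'E'
from h import *
togo(w(F,[[-.088,-.078,.013]])[0],F[2])
from cell import get_image
import cv2
im=get_image("top");cv2.imwrite("pics/top1.png",im[:,:,::-1])
cv2.imwrite("pics/top1b.png",cv2.resize(im[140:230,150:270,::-1],None,fx=5,fy=5,interpolation=cv2.INTER_CUBIC))
E
```

```text
t 6.78 pos [0.5168 0.2663 0.0135] shift [-2.1  0.5  0.5] turn [-0.001  0.004 -0.001] F [  0.7 -22.   11.2] gap 0.0684 q [-0.9   0.55  0.4   1.98 -0.33  0.68 -0.17]
```

View pics/top1b.png

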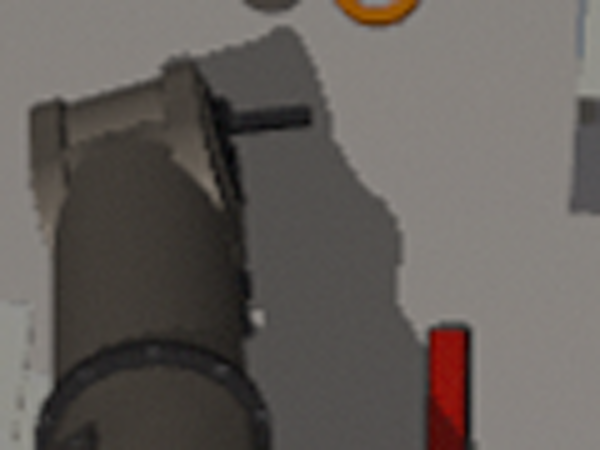

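The arm hides the rack in this top view, and only the far wall's end near (310,118) shows. The stop at 22 N and the TCP position agree with the rack lying flush on the left wall. Next I retreat, lift, and go round to its -x end.

{"method": "drive_tool", "body": {"dr": [[0,0,0],[0,0,0],[0,0,0],[0,0,0],[0,0,0],[0,0,0],[0,0,0],[0,0,0],[0,0,0]], "offset": [[-10,0,0],[-25,0,0],[0,0,-40],[0,0,-40],[0,0,-40],[0,0,-40],[25,-35,0],[25,-35,0],[20,-30,0]], "fingers": [70,70,70,110,110,110,110,110,110]}}

```text
time: 7.95
ee_pos: [0.4112, 0.2935, 0.1736]
orientation: [-2.075, -2.357, -0.001]
ft_force: [-0.0, -0.1, -0.3]
finger_gap: 0.0535
grip_force: 0.0
```

{"method": "drive_tool", "body": {"dr": [[0,0,0.157],[0,0,0.157],[0,0,0.157],[0,0,0.157],[0,0,0.157],[0,0,0.157],[0,0,0.157],[0,0,0.157],[0,0,0.157],[0,0,0.157],[0,0,0]], "offset": [[0,0,0],[0,0,0],[0,0,0],[0,0,0],[0,0,0],[0,0,0],[0,0,0],[0,0,0],[0,0,0],[0,0,0],[0,0,0]], "fingers": [110,110,110,110,110,110,110,110,110,110,110]}}

```text
time: 9.32
ee_pos: [0.4126, 0.2927, 0.1735]
orientation: [-3.135, -0.201, 0.0]
ft_force: [0.2, 0.2, 1.3]
finger_gap: 0.0533
grip_force: 0.0
```

```bash
python3 - <<'E'
from h import *
from cell import get_image
import cv2
togo(w(F,[[-.18,-.035,.013]])[0],F[2]-np.pi/2)
c=get_calibration("wrist"); im=get_image("wrist"); np.savez("w2.npz",**c)
cv2.imwrite("pics/w2.png",cv2.resize(im[:,:,::-1],(800,600),interpolation=cv2.INTER_CUBIC))
E
```

```text
t 9.32 pos [0.4126 0.2927 0.1735] shift [  8.6  -1.8 160.5] turn [-0.     0.     0.003] F [0.2 0.2 1.3] gap 0.0533 q [-1.37  0.22  0.73  2.05 -0.18  0.94 -1.99]
```

View pics/w2.png

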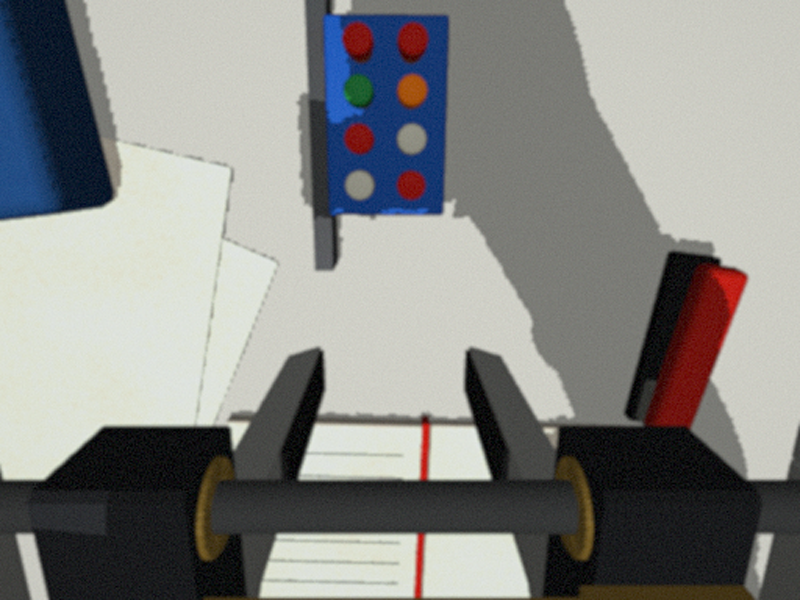

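The rack is flush along the left wall. Its near top edge runs from (330,213) to (443,213), and the wall's end is at (325,268).

```bash
python3 - <<'E'
from h import *
c=dict(np.load("w2.npz"))
for p,z in[((330,213),.045),((443,213),.045),((448,16),.045),((316,268),.03),((334,268),.03)]:
    X=ray(c,(np.array(p)+.5)*.64-.5,z); d=X[:2]-F[:2]; C,S=np.cos(F[2]),np.sin(F[2]); print(p,X.round(4),"fence",(C*d[0]+S*d[1]).round(4),(C*d[1]-S*d[0]).round(4))
E
```

```text
(330, 213) [0.4562 0.3362 0.045 ] fence -0.1399 0.0009
(443, 213) [0.4649 0.2686 0.045 ] fence -0.1397 -0.0672
(448, 16) [0.5707 0.2822 0.045 ] fence -0.0329 -0.0669
(316, 268) [0.4181 0.3436 0.03  ] fence -0.1768 0.013
(334, 268) [0.4196 0.332  0.03  ] fence -0.1768 0.0013
```

{"method": "drive_tool", "body": {"dr": [[0,0,0],[0,0,0],[0,0,0],[0,0,0],[0,0,0],[0,0,0]], "offset": [[0,0,0],[0,0,40],[0,0,40],[0,0,40],[0,0,30],[0,0,10]], "fingers": [175,175,175,175,175,175]}}

```text
time: 10.12
ee_pos: [0.4123, 0.2917, 0.0121]
orientation: [3.134, 0.201, -0.003]
ft_force: [-0.1, 0.1, -0.4]
finger_gap: 0.0298
grip_force: 0.0
```

{"method": "drive_tool", "body": {"dr": [[0,0,0],[0,0,0],[0,0,0],[0,0,0],[0,0,0],[0,0,0],[0,0,0],[0,0,0],[0,0,0],[0,0,0],[0,0,0],[0,0,0]], "offset": [[10,0,0],[10,0,0],[10,0,0],[5,0,0],[5,0,0],[5,0,0],[5,0,0],[5,0,0],[4,0,0],[3,0,0],[3,0,0],[0,0,0]], "fingers": [175,175,175,175,175,175,175,175,175,175,175,175]}}

```text
time: 11.62
ee_pos: [0.4778, 0.3007, 0.0135]
orientation: [-3.135, -0.199, -0.001]
ft_force: [-0.2, 0.5, 0.1]
finger_gap: 0.0297
grip_force: 0.0
```

{"method": "drive_tool", "body": {"dr": [[0,0,0],[0,0,0],[0,0,0]], "offset": [[2,0,0],[1,0,0],[0,0,0]], "fingers": [175,175,175]}}

```text
time: 12.0
ee_pos: [0.4804, 0.301, 0.0135]
orientation: [3.135, 0.199, 0.0]
ft_force: [-0.9, 0.8, 0.2]
finger_gap: 0.0295
grip_force: 0.5
```

{"method": "drive_tool", "body": {"dr": [[0,0,0],[0,0,0],[0,0,0]], "offset": [[1,0,0],[1,0,0],[0,0,0]], "fingers": [175,175,175]}}

```text
time: 12.38
ee_pos: [0.4813, 0.3011, 0.0133]
orientation: [3.135, 0.199, -0.003]
ft_force: [-7.2, -1.4, 5.5]
finger_gap: 0.0293
grip_force: 3.9
```

{"method": "drive_tool", "body": {"dr": [[0,0,0],[0,0,0],[0,0,0]], "offset": [[1,0,0],[1,0,0],[0,0,0]], "fingers": [175,175,175]}}

```text
time: 12.75
ee_pos: [0.4813, 0.3011, 0.013]
orientation: [3.134, 0.2, -0.009]
ft_force: [-17.8, -2.3, 12.5]
finger_gap: 0.0293
grip_force: 9.3
```

{"method": "drive_tool", "body": {"dr": [[0,0,0],[0,0,0],[0,0,0],[0,0,0],[0,0,0],[0,0,0],[0,0,0]], "offset": [[-8,0,0],[-15,0,0],[0,0,-40],[0,0,-40],[0,0,-40],[0,0,-50],[0,0,-10]], "fingers": [175,175,175,90,60,60,60]}}

```text
time: 13.62
ee_pos: [0.4621, 0.2993, 0.1962]
orientation: [-3.132, -0.199, -0.004]
ft_force: [-0.9, 0.6, 0.3]
finger_gap: 0.0661
grip_force: 0.0
```

```bash
python3 - <<'E'
from h import *
from cell import get_image
import cv2
togo(w(B,[[-.07,.067,.25]])[0],B[2]-np.pi/2)
c=get_calibration("wrist"); im=get_image("wrist"); np.savez("w3.npz",**c)
cv2.imwrite("pics/w3.png",im[:,:,::-1])
cv2.imwrite("pics/w3b.png",cv2.resize(im[0:240,100:420,::-1],None,fx=2.5,fy=2.5,interpolation=cv2.INTER_CUBIC))
E
```

```text
t 13.62 pos [0.4621 0.2993 0.1962] shift [135.1 392.  -54.8] turn [-0.004 -0.003  0.206] F [-0.9  0.6  0.3] gap 0.0661 q [-1.3   0.28  0.74  1.93 -0.22  1.01 -1.91]
```

View pics/w3b.png

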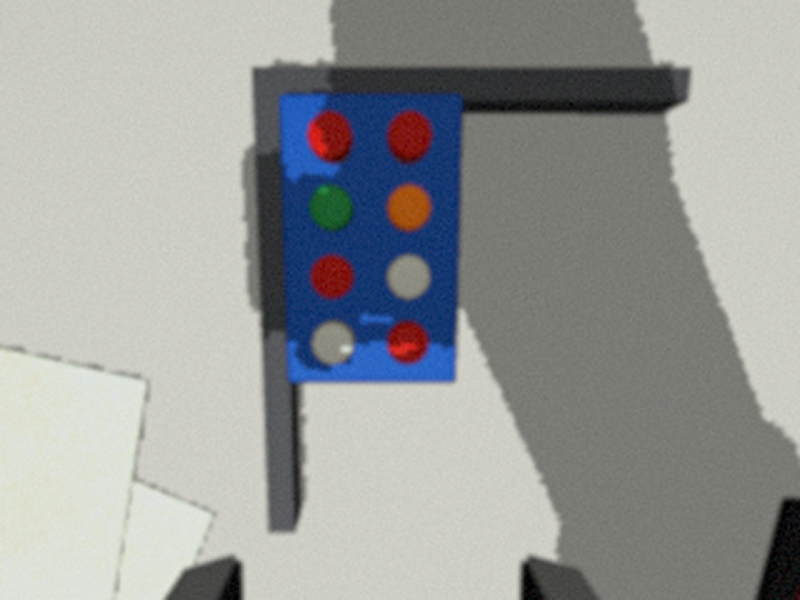

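The rack sits square and flush in the corner: its edges touch both walls at (282,95), (460,95) and (290,380). Next is the box.

{"method": "drive_tool", "body": {"dr": [[0,0,0],[0,0,0],[0,0,0],[0,0,0],[0,0,0],[0,0,0],[0,0,0],[0,0,0],[0,0,0],[0,0,0.103],[0,0,0.103],[0,0,0]], "offset": [[0.5,48,-11.5],[0.5,48,-11.5],[0.5,48,-11.5],[0.5,48,-11.5],[0.5,48,-11.5],[0.5,48,-11.5],[0.5,48,-11.5],[0.5,48,-11.5],[0.5,49,-12],[0,0,0],[0,0,0],[0,0,0]], "fingers": [0,0,0,0,0,0,0,0,0,0,0,0]}}

```text
time: 15.18
ee_pos: [0.5202, -0.1301, 0.2963]
orientation: [3.139, -0.124, -0.002]
ft_force: [0.2, 0.5, 0.1]
finger_gap: 0.0941
grip_force: 0.0
```

```bash
python3 - <<'E'
from h import *
from cell import get_image
import cv2
togo(w(B,[[-.07,.072,.25]])[0],B[2]-np.pi/2)
c=get_calibration("wrist"); im=get_image("wrist"); np.savez("w4.npz",**c)
cv2.imwrite("pics/w4.png",im[:,:,::-1])
cv2.imwrite("pics/w4b.png",cv2.resize(im[:,:,::-1],(800,600),interpolation=cv2.INTER_CUBIC))
E
```

```text
t 15.18 pos [ 0.5202 -0.1301  0.2963] shift [120.5 -72.1  46.1] turn [0.    0.001 0.001] F [0.2 0.5 0.1] gap 0.0941 q [-0.79  0.19  1.07  1.84 -0.17  1.21 -1.32]
```

View pics/w4b.png

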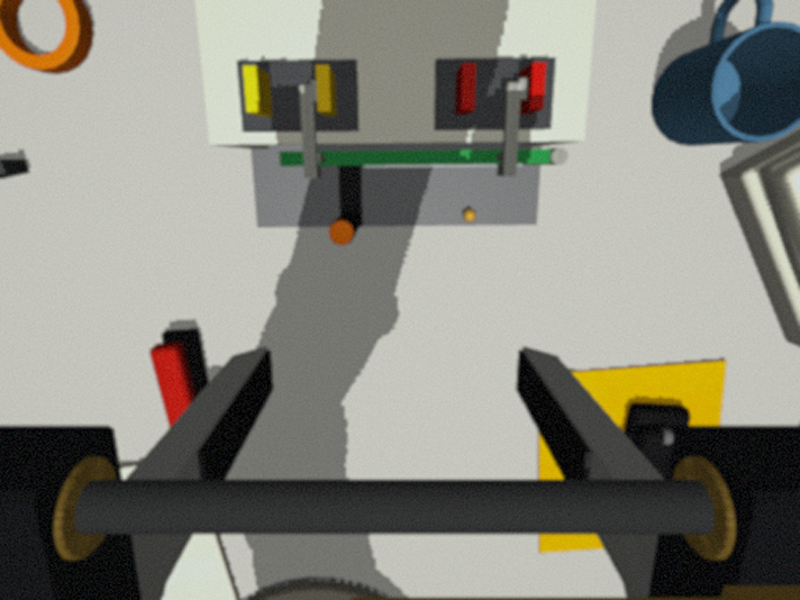

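```bash
python3 - <<'E'
from h import *
c=dict(np.load("w4.npz"))
C,S=np.cos(B[2]),np.sin(B[2])
for n,p,z in[("roofL",(209,146),.11),("roofR",(583,142),.11),("yplate",(298,95),.118),("rplate",(494,95),.118),("ypl L",(238,60),.118),("ypl R",(357,60),.118),("rpl L",(436,60),.118),("rpl R",(554,59),.118),("yfinL",(251,88),.152),("yfinR",(319,88),.152),("rfinL",(471,85),.152),("rfinR",(541,84),.152),("post",(341,230),.166)]:
    X=ray(c,(np.array(p)+.5)*.64-.5,z); d=X[:2]-B[:2]; print(n,X.round(4),"box",(C*d[0]+S*d[1]).round(4),(C*d[1]-S*d[0]).round(4))
E
```

```text
roofL [ 0.6192 -0.0102  0.11  ] box -0.1012 0.1272
roofR [ 0.6015 -0.2686  0.11  ] box -0.0984 -0.1318
yplate [ 0.646  -0.0773  0.118 ] box -0.0692 0.0624
rplate [ 0.6358 -0.2064  0.118 ] box -0.0691 -0.0671
ypl L [ 0.6701 -0.0412  0.118 ] box -0.048 0.1004
ypl R [ 0.6641 -0.1182  0.118 ] box -0.0479 0.0231
rpl L [ 0.66   -0.1694  0.118 ] box -0.0479 -0.0283
rpl R [ 0.6546 -0.2459  0.118 ] box -0.0472 -0.1049
yfinL [ 0.6475 -0.0556  0.152 ] box -0.0694 0.0842
yfinR [ 0.6443 -0.0959  0.152 ] box -0.0694 0.0437
rfinL [ 0.6388 -0.1863  0.152 ] box -0.0677 -0.0468
rfinR [ 0.6361 -0.2278  0.152 ] box -0.0671 -0.0884
post [ 0.5609 -0.1016  0.166 ] box -0.1521 0.0315
```

Yellow's plate is centred at (298,95) and red's at (494,95); the box matches my fit to about 2 mm in y. I go to yellow, centred 7 mm toward its fixed fin.

{"method": "drive_tool", "body": {"dr": [[0,0,0],[0,0,0],[0,0,0],[0,0,0],[0,0,0],[0,0,0],[0,0,0],[0,0,0],[0,0,0],[0,0,0]], "offset": [[30,-17.6,0],[30,-17.6,0],[30,-17.6,0],[30.5,-17.8,0],[0,0,40],[0,0,40],[0,0,40],[0,0,35],[0,0,17],[0,0,0]], "fingers": [0,0,0,0,0,0,0,0,0,0]}}

```text
time: 16.48
ee_pos: [0.6459, -0.0694, 0.1248]
orientation: [3.139, -0.123, -0.002]
ft_force: [-0.0, -0.0, 0.3]
finger_gap: 0.0937
grip_force: 0.0
```

{"method": "drive_tool", "body": {"dr": [[0,0,0],[0,0,0],[0,0,0],[0,0,0],[0,0,0],[0,0,0],[0,0,0],[0,0,0]], "offset": [[0,0,0],[0,0,0],[0,0,0],[0,0,0],[0,0,0],[0,0,0],[0,0,0],[0,0,0]], "fingers": [80,110,130,150,170,190,190,190], "newtons": 20}}

```text
time: 17.48
ee_pos: [0.6466, -0.069, 0.1258]
orientation: [-3.139, 0.123, -0.0]
ft_force: [-0.5, -0.4, 7.2]
finger_gap: 0.0373
grip_force: 20.0
```

```bash
python3 - <<'E'
from h import *
togo(w(B,[[-.07,.0705,.124]])[0],B[2]-np.pi/2)
E
```

```text
t 17.48 pos [ 0.6466 -0.069   0.1258] shift [-0.8  0.3  1.8] turn [-0.001 -0.     0.001] F [-0.5 -0.4  7.2] gap 0.0373 q [-0.58  0.6   0.84  1.77 -0.53  1.01 -1.19]
```

Yellow is home (gap 37.3 mm, hardly any side force). Now red, 130 mm along +tool y.

{"method": "drive_tool", "body": {"dr": [[0,0,0],[0,0,0],[0,0,0],[0,0,0],[0,0,0],[0,0,0],[0,0,0],[0,0,0],[0,0,0],[0,0,0],[0,0,0]], "offset": [[0,0,0],[0,0,0],[0,0,-20],[0,0,-40],[0,40,0],[0,45,0],[0,45,0],[0,0,0],[0,0,40],[0,0,20],[0,0,0]], "fingers": [100,0,0,0,0,0,0,0,0,0,0]}}

```text
time: 18.85
ee_pos: [0.6356, -0.1982, 0.1248]
orientation: [-3.139, 0.123, 0.003]
ft_force: [-0.4, 0.4, 0.4]
finger_gap: 0.0947
grip_force: 0.0
```

{"method": "drive_tool", "body": {"dr": [[0,0,0],[0,0,0],[0,0,0],[0,0,0],[0,0,0],[0,0,0],[0,0,0],[0,0,0]], "offset": [[0,0,0],[0,0,0],[0,0,0],[0,0,0],[0,0,0],[0,0,0],[0,0,0],[0,0,0]], "fingers": [80,110,130,150,170,190,190,190], "newtons": 20}}

```text
time: 19.85
ee_pos: [0.6362, -0.1985, 0.1258]
orientation: [-3.138, 0.124, -0.0]
ft_force: [-1.5, 2.1, 7.9]
finger_gap: 0.0375
grip_force: 20.0
```

```bash
python3 - <<'E'
from h import *
togo(w(B,[[-.07,-.0595,.124]])[0],B[2]-np.pi/2)
print("post",w(B,[[-.154,.033,.14]]))
E
```

```text
t 19.85 pos [ 0.6362 -0.1985  0.1258] shift [-0.7  0.3  1.8] turn [-0.001 -0.     0.001] F [-1.5  2.1  7.9] gap 0.0375 q [-0.36  0.63  0.83  1.73 -0.53  1.02 -0.99]
post [[ 0.55909812 -0.0999043   0.14      ]]
```

Red is home too. Release it and go to the post.

{"method": "drive_tool", "body": {"dr": [[0,0,0],[0,0,0],[0,0,0],[0,0,0],[0,0,0],[0,0,0],[0,0,0],[0,0,0],[0,0,0],[0,0,0],[0,0,0]], "offset": [[0,0,0],[0,0,0],[0,0,-20],[0,0,-40],[-28,-30,0],[-28,-31,0],[-28.5,-31,0],[0,0,0],[0,0,40],[0,0,24],[0,0,0]], "fingers": [100,0,0,0,0,0,0,0,0,0,0]}}

```text
time: 21.22
ee_pos: [0.5588, -0.1015, 0.1212]
orientation: [3.138, -0.126, -0.002]
ft_force: [-0.2, -0.2, 0.8]
finger_gap: 0.094
grip_force: 0.0
```

{"method": "drive_tool", "body": {"dr": [[0,0,0],[0,0,0],[0,0,0],[0,0,0],[0,0,0],[0,0,0],[0,0,0],[0,0,0]], "offset": [[0,0,0],[0,0,0],[0,0,0],[0,0,0],[0,0,0],[0,0,0],[0,0,0],[0,0,0]], "fingers": [100,140,170,190,210,230,255,255], "newtons": 45}}

```text
time: 22.22
ee_pos: [0.5591, -0.1007, 0.1215]
orientation: [3.139, -0.125, -0.0]
ft_force: [0.6, 0.0, -0.3]
finger_gap: 0.0173
grip_force: 0.0
```

```bash
python3 - <<'E'
from h import *
togo(w(B,[[-.154,.0325,.122]])[0],B[2]-np.pi/2)
from cell import get_image
import cv2
a=get_image("top")[98:218,150:346,::-1]
cv2.imwrite("pics/t5.png",cv2.resize(a,None,fx=4,fy=4,interpolation=cv2.INTER_CUBIC))
E
```

```text
t 22.23 pos [ 0.5591 -0.1007  0.1215] shift [-0.1 -0.3 -0.5] turn [0. 0. 0.] F [ 0.6  0.  -0.3] gap 0.0173 q [-0.61  0.48  0.89  1.96 -0.47  0.91 -1.13]
```

View pics/t5.png

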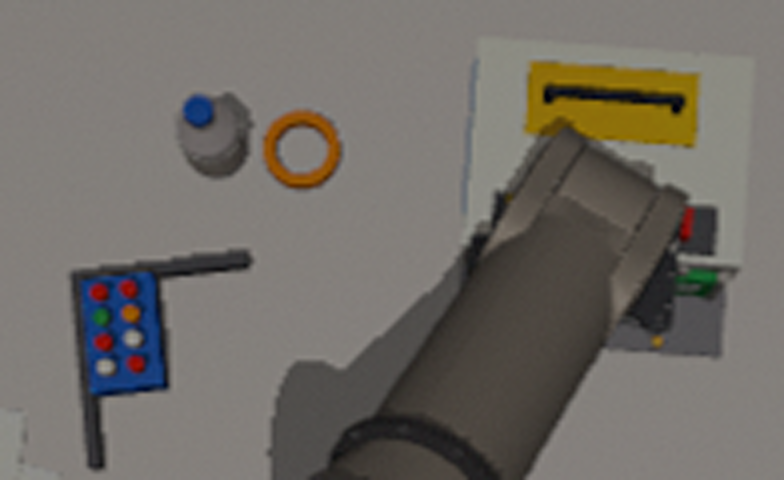

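The rack stays flush in the corner at (80–165, 275–395), and the gripper is over the post. The gap is 17.3 mm and still closing on the 16 mm post, so let the fingers finish.

{"method": "drive_tool", "body": {"dr": [[0,0,0],[0,0,0]], "offset": [[0,0,0],[0,0,0]], "fingers": [255,255]}}

```text
time: 22.52
ee_pos: [0.5591, -0.1001, 0.1215]
orientation: [-3.139, 0.124, 0.0]
ft_force: [-0.5, 5.1, 2.5]
finger_gap: 0.0153
grip_force: 45.0
```

{"method": "drive_tool", "body": {"dr": [[0,0,-0.1],[0,0,-0.1],[0,0,0]], "offset": [[-14.7,5.2,0],[-14.7,5.2,0],[0,0,0]], "fingers": [255,255,255]}}

```text
time: 22.9
ee_pos: [0.5284, -0.1102, 0.1215]
orientation: [-3.135, -0.19, 0.001]
ft_force: [-1.0, 5.0, -2.6]
finger_gap: 0.0152
grip_force: 45.0
```

```bash
cat >> h.py <<'E'
def gate(th):
    H=w(B,[[-.11,-.115,0]])[0]; P=w([H[0],H[1],B[2]+th],[[-.044,.1475,.1215]])[0]
    togo(P,B[2]-np.pi/2+th)
    d=observe()["ee_pos"]-H; print("radius",np.hypot(d[0],d[1]).round(4),"angle now",(np.arctan2(d[1],d[0])-B[2]-np.arctan2(.1475,-.044)).round(3))
E
python3 - <<'E'
from h import *
gate(.2)
E
```

```text
t 22.9 pos [ 0.5284 -0.1102  0.1215] shift [ 1.4 -0.3 -0. ] turn [-0.001  0.     0.001] F [-1.   5.  -2.6] gap 0.0152 q [-0.59  0.42  0.86  2.03 -0.41  0.88 -0.96]
radius 0.1541 angle now 0.209
```

{"method": "drive_tool", "body": {"dr": [[0,0,-0.1],[0,0,-0.1],[0,0,-0.1],[0,0,-0.1],[0,0,-0.1],[0,0,0]], "offset": [[-14.6,5.2,0],[-14.6,5.2,0],[-14.6,5.2,0],[-14.6,5.2,0],[-14.6,5.2,0],[0,0,0]], "fingers": [255,255,255,255,255,255]}}

```text
time: 23.65
ee_pos: [0.4683, -0.1578, 0.1215]
orientation: [-2.992, -0.956, 0.001]
ft_force: [-2.9, 6.6, 2.5]
finger_gap: 0.015
grip_force: 45.0
```

```bash
python3 - <<'E'
from h import *
gate(.7)
E
```

```text
t 23.65 pos [ 0.4683 -0.1578  0.1215] shift [ 1.8 -0.2 -0. ] turn [-0.001  0.    -0.002] F [-2.9  6.6  2.5] gap 0.015 q [-0.46  0.3   0.77  2.12 -0.28  0.83 -0.46]
radius 0.1542 angle now 0.712
```

{"method": "drive_tool", "body": {"dr": [[0,0,-0.1],[0,0,-0.1],[0,0,-0.1],[0,0,-0.1],[0,0,0]], "offset": [[-14.4,5.2,0],[-14.4,5.2,0],[-14.4,5.2,0],[-14.4,5.2,0],[0,0,0]], "fingers": [255,255,255,255,255]}}

```text
time: 24.28
ee_pos: [0.4412, -0.2128, 0.1213]
orientation: [-2.743, -1.53, 0.002]
ft_force: [-9.4, 4.2, 10.9]
finger_gap: 0.0156
grip_force: 45.0
```

```bash
python3 - <<'E'
from h import *
gate(1.1)
E
```

```text
t 24.27 pos [ 0.4412 -0.2128  0.1213] shift [ 2.   0.3 -0.2] turn [-0.002  0.001 -0.003] F [-9.4  4.2 10.9] gap 0.0156 q [-0.28  0.27  0.7   2.12 -0.24  0.82  0.02]
radius 0.1548 angle now 1.112
```

{"method": "drive_tool", "body": {"dr": [[0,0,-0.1],[0,0,-0.1],[0,0,-0.1],[0,0,-0.1],[0,0,-0.06],[0,0,0],[0,0,0]], "offset": [[-14.6,4.8,0],[-14.6,4.8,0],[-14.6,4.8,0],[-14.6,4.8,0],[-9,2.7,0],[0,0,0],[0,0,0]], "fingers": [255,255,255,255,255,255,255]}}

```text
time: 25.15
ee_pos: [0.4388, -0.2821, 0.1214]
orientation: [-2.322, -2.116, 0.0]
ft_force: [-0.9, 0.0, 0.0]
finger_gap: 0.0148
grip_force: 45.0
```

```bash
python3 - <<'E'
from h import *
gate(1.57)
from cell import get_image
import cv2
a=get_image("scene")[170:350,40:360,::-1]
cv2.imwrite("pics/s6.png",cv2.resize(a,None,fx=2.5,fy=2.5,interpolation=cv2.INTER_CUBIC))
E
```

```text
t 25.15 pos [ 0.4388 -0.2821  0.1214] shift [-0.7  2.  -0.1] turn [-0.     0.    -0.013] F [-0.9  0.   0. ] gap 0.0148 q [-0.05  0.32  0.6   2.06 -0.24  0.84  0.59]
radius 0.1556 angle now -4.721
```

View pics/s6.png

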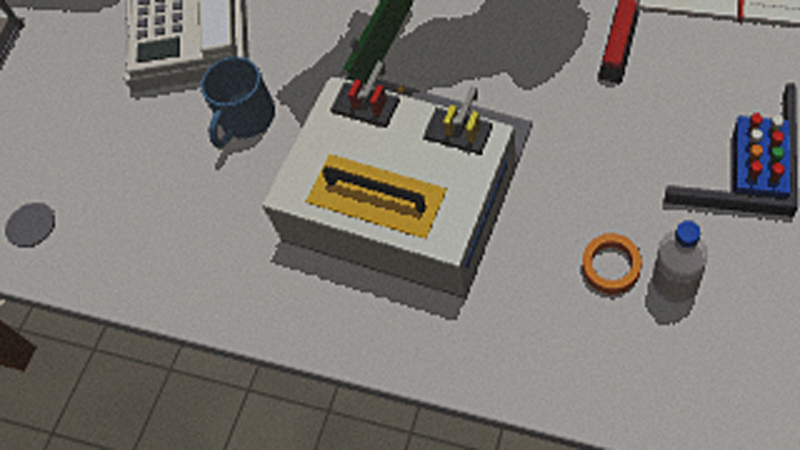

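The gate (green, from (345,75) to (400,0)) stands square to the box. Both catches are squeezed, the rack is in its corner, and the bystanders are undisturbed. Handing in.

```bash
python3 -c "
from cell import *
print(finish_job())"
```

```text
the job is handed in; nothing more can be done
None
```

The job is handed in at about 25 s: the rack is flush in the fence corner, yellow then red were squeezed fully home, and the gate is held by its post at about 1.56 rad, roughly square to the box.

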